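Lay the sound bars on their rests in order of length

TASK

Lay the four wooden sound bars on the four felt-topped rests of the rail in order of length, one bar to a rest: the longest on the rest next to the round post, then ever shorter away from it. Each bar is to lie flat and straight across the rail, same face up as it is now, with its middle over the middle of its rest.

Things in the scene. Friction and masses are not known exactly. Their poses are not given: they have to be found in the camera images.
- bar_160: light-wood sound bar, the longest of the four: 160 mm long (its x axis), 28 mm wide (y), 20 mm thick (z), under 0.15 kg, a small dark spot near each end of its top face, both ends alike. Origin: centre of its underside. Starts flat on the bench between robot and rail, lying roughly away from the robot; grasp across the 28 mm width.
- bar_135: light-wood sound bar, the second longest of the four: 135 mm long (its x axis), 28 mm wide (y), 20 mm thick (z), under 0.15 kg, a small dark spot near each end of its top face, both ends alike. Origin: centre of its underside. Starts flat on the bench between robot and rail, lying roughly away from the robot; grasp across the 28 mm width.
- bar_110: light-wood sound bar, the second shortest of the four: 110 mm long (its x axis), 28 mm wide (y), 20 mm thick (z), under 0.15 kg, a small dark spot near each end of its top face, both ends alike. Origin: centre of its underside. Starts flat on the bench between robot and rail, lying roughly away from the robot; grasp across the 28 mm width.
- bar_85: light-wood sound bar, the shortest of the four: 85 mm long (its x axis), 28 mm wide (y), 20 mm thick (z), under 0.15 kg, a small dark spot near each end of its top face, both ends alike. Origin: centre of its underside. Starts flat on the bench between robot and rail, lying roughly away from the robot; grasp across the 28 mm width.
- rest_1: one of four identical fixed rests (shuffled) in a row on the rail, 76 mm apart: wood block 64 mm (x, across the rail) x 20 mm (y, along it) x 15 mm with two 3 mm grey felt strips on top. Origin: centre of its underside, 12 mm above the bench; felt tops 18 mm above the origin. A bar lies centred on it, bar x along rest x; free space between lying bars is 48 mm.
- rest_2: one of four identical fixed rests (shuffled) in a row on the rail, 76 mm apart: wood block 64 mm (x, across the rail) x 20 mm (y, along it) x 15 mm with two 3 mm grey felt strips on top. Origin: centre of its underside, 12 mm above the bench; felt tops 18 mm above the origin. A bar lies centred on it, bar x along rest x; free space between lying bars is 48 mm.
- rest_3: one of four identical fixed rests (shuffled) in a row on the rail, 76 mm apart: wood block 64 mm (x, across the rail) x 20 mm (y, along it) x 15 mm with two 3 mm grey felt strips on top. Origin: centre of its underside, 12 mm above the bench; felt tops 18 mm above the origin. A bar lies centred on it, bar x along rest x; free space between lying bars is 48 mm.
- rest_4: one of four identical fixed rests (shuffled) in a row on the rail, 76 mm apart: wood block 64 mm (x, across the rail) x 20 mm (y, along it) x 15 mm with two 3 mm grey felt strips on top. Origin: centre of its underside, 12 mm above the bench; felt tops 18 mm above the origin. A bar lies centred on it, bar x along rest x; free space between lying bars is 48 mm.
- rail: fixed dark-wood board flat on the bench, 400 mm long (its y axis), 76 mm wide (x), 12 mm thick, carrying the four rests in a row along its middle; one end bears the round post, the other a low strip 10 mm high. Right of it stands a drill press (keep the arm clear of its table and head). Origin: centre of its underside, on the bench.
- post: fixed round light-wood post, 30 mm across its foot and 26 mm across its head, 40 mm high, standing on one end of the rail (either end), about 61 mm beyond the nearest rest; its top is 52 mm above the bench. Origin: centre of its foot, 12 mm above the bench.
Not all that is in view belongs to the job. What is shaped like the bar_85 but blue is not meant.

How it is judged:
By the outcome, as a careful person would: the job done as asked, in the order asked, and still so for the second after the job is handed in, with the robot touching nothing.
It also fails if it takes over 102 s, if anything falls off the work surface, if the arm or the gripper's body presses on something with over 40 N, if the wrist force passes 120 N, or if a joint passes its speed limit or range.

ROBOT

A 6-joint arm with a two-finger parallel gripper is mounted at the origin on a cart in front of the work surface, level with it; the furniture and walls round the work are solid. World frame = base frame: x ahead of the robot, y to its left, z up, the work surface at z = 0. Lengths are in m, angles in rad, forces in N, time in s.
With the tool pointing down it reaches from about 0.3 to 0.775 m from the base axis. Payload 14.6 kg.
Tool frame: the origin (TCP) lies at the very end of the fingers, on their centre line; the grasp point (between the pads) lies 19 mm behind it; z points along the fingers, y is the line along which they close (so a half turn about z gives the same grasp; the last joint's range is limited). The gripper opens to 94 mm and grips with 3 to 60 N. Pads are 16 mm wide; open, the fingers measure 119 mm over their backs; the gripper's body (75 mm by 177 mm) begins 78 mm behind the grasp point.
Start: joints at [-1.288, 0.3, 1.521, -0, 1.321, -0.067], TCP at [0.188, -0.517, 0.205] pointing down, gripper open.
Joint ranges: [-3.03, 3.03], [-0.79, 2.21], [0.23, 2.52], [-1.04, 4.18], [0, 3.07], [-2.55, 2.55]. Speed limits (rad/s): [2.22, 2.22, 2.57, 3.14, 3.14, 3.14].

INTERFACE

Orientations are given as [roll, pitch, yaw] about the fixed x, y, z axes, in that order (R = Rz(yaw) Ry(pitch) Rx(roll)).
In Python, from station import ctrl, cams gives the robot as it stands. The module is installed in compiled form; this text tells all that it offers.
- The arm moves only by the tool arm_command, never from a script. Its argument "plan" is a list that holds one entry, the list of rows, each a list of 7 numbers: the shift along the tool's x, y, z in fractions of the full range, 1 being 1000 mm, then the turn, a rotation vector about the tool's x, y, z in parts of the range, where 1.0 means 2 pi rad, then the closure, from -1 (fully open) to 1 (shut). A call has 1 to 12 rows; each row is the pose to reach, as a shift and turn from the pose commanded when the call began, along the tool's axes at that moment; what a row does not reach only later rows make up. A row lasts 1/10 s, in which the tool goes at most 50 mm and 8.59 degrees, less where a joint would pass 70% of its speed; a pose out of reach is approached as far as the arm can. No shift or turn number may pass 1 either way. A call with a gripper value outside its range is refused whole. The fingers move at their own pace and stop on an object; "squeeze" is the grip in N (left out, the last holds). Time passes only in rows, so rows that repeat a pose let the fingers close. It gives the time, the measured TCP pose, the force, the opening and the grip force at its end, in the units of the state.
- ctrl.get_obs(): the state, without advancing time (a new reading comes with each control period).
- cams.camera(name): name is "scene" or "top"; returns (picture, depth): 400x640x3 uint8, blue, green, red; 400x640 float32, m along the optical axis (not along the pixel's ray), 0 where there is no reading.
- cams.camera_info(name): a dict with "fx", "fy", "cx", "cy" (pixels), "dist_coeffs" ([k1, k2, p1, p2, k3] as OpenCV has them; the pictures are not rectified), "world_to_cam" (4x4, takes a point from world to camera coordinates). Camera axes: x right, y down, z forward; pixel columns grow to the right and rows downward; lengths in m; the calibration is good to about 2 mm. A picture is of the moment at which its call begins. camera_info takes no time and is no camera call.
- ctrl.hand_in(): hands the job in; it is judged then, once.
The state is a dict: "time_s": time; "qpos": joint angles; "joint_vel": joint speeds; "tau": joint torques, N m; "ee_pos": TCP position; "eef_rot": TCP orientation; "force": force on the tool from outside, world axes, zero at the start; "moment": the same for the moment, N m; "grip_width": finger opening in m; "grip_force": force on a finger pad.
Only numpy, scipy, OpenCV 4.12 (cv2) and the standard library are available. Lean on these libraries where they do the work, as an engineer would, in place of code of your own. Each camera call takes 0.05 s, during which the arm holds its last target. There are 200 camera calls.

## Working session

There is one attempt and no reset: what is moved stays moved. The work goes in short steps, Python scripts to look and compute and a tool call to move; the robot and the scene stay as the last step left them, time stands still between calls to the robot, and variables do not carry over. Pictures are saved under pics/ and viewed, at most 14 in all, crops included, and the job is handed in when it is done.

Besides the shell and the picture viewer there is one more tool, called as a command line: name --argument value ..., lists and objects as JSON in quotes. arm_command: Moves the arm, as the interface text tells. Its arguments: {"type":"object","properties":{"plan":{"type":"array"},"squeeze":{"type":"number"}},"required":["plan"]}

```bash
mkdir -p pics; python3 - <<'E'
from station import ctrl,cams
import cv2,numpy as np
for n in("top","scene"):
    p,d=cams.camera(n); cv2.imwrite(f"pics/{n}0.png",p); np.save(f"{n}_d.npy",d)
    i=cams.camera_info(n); print(n,{k:(np.round(v,4).tolist()) for k,v in i.items()})
print(ctrl.get_obs())
E
```

```text
top {'fx': 475.8347, 'fy': 475.8347, 'cx': 315.7425, 'cy': 203.7343, 'dist_coeffs': [0.039, 0.0, 0.0, 0.0, 0.0], 'world_to_cam': [[0.0239, -0.9996, 0.0161, -0.1424], [-0.9942, -0.0254, -0.1049, 0.535], [0.1052, -0.0135, -0.9944, 1.3795], [0.0, 0.0, 0.0, 1.0]]}
scene {'fx': 442.4796, 'fy': 442.4796, 'cx': 314.8491, 'cy': 205.3005, 'dist_coeffs': [-0.0978, 0.0, 0.0, 0.0, 0.0], 'world_to_cam': [[-0.8831, -0.4687, -0.0208, 0.4481], [-0.2292, 0.4696, -0.8526, 0.2172], [0.4094, -0.7482, -0.5221, 0.9084], [0.0, 0.0, 0.0, 1.0]]}
{'time_s': 0.1, 'qpos': array([-1.28759167e+00,  3.00363490e-01,  1.52153635e+00,  2.08463540e-05,
        1.32073386e+00, -6.65717089e-02]), 'joint_vel': array([ 4.72641321e-04, -1.90559835e-03, -1.50984403e-03,  8.41387153e-04,
       -5.30617194e-04, -8.55139489e-05]), 'tau': array([-1.60648860e-04, -5.32641327e+01, -3.53287303e+01,  7.08532822e-02,
        2.34265690e-02, -5.53447967e-05]), 'ee_pos': array([ 0.18842485, -0.51644903,  0.20496429]), 'eef_rot': array([-3.14055525e+00, -8.94010713e-05,  3.49771152e-01]), 'force': array([-1.00725477,  0.00704624, -0.16904524]), 'moment': array([ 0.00149767, -0.02975719,  0.03348224]), 'grip_force': 0.0, 'grip_width': 0.09420116501214254}
```

View pics/top0.png

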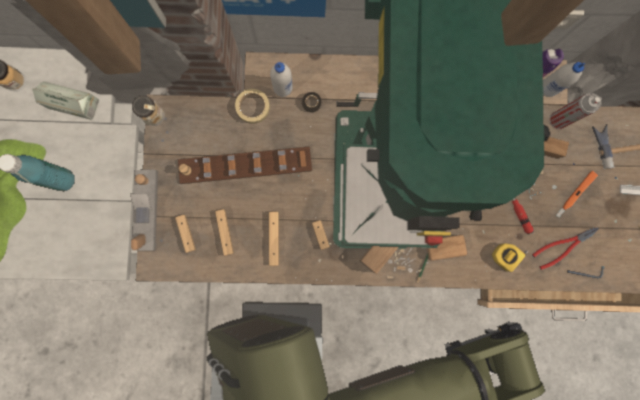

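View pics/scene0.png

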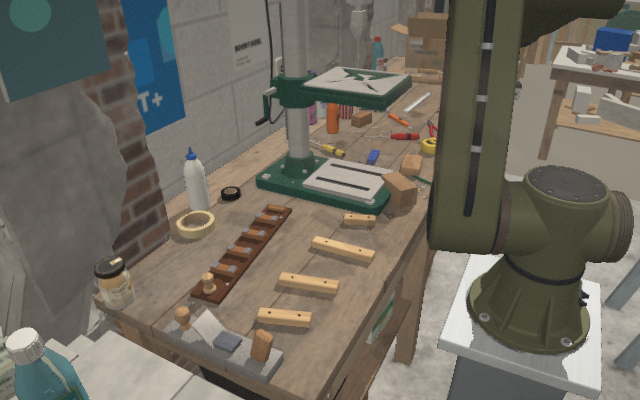

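```bash
cat > h.py <<'E'
from station import ctrl,cams
import cv2,numpy as np
def K(i): return np.array([[i["fx"],0,i["cx"]],[0,i["fy"],i["cy"]],[0,0,1.]])
def rays(n,uv):
    i=cams.camera_info(n); T=np.array(i["world_to_cam"]); R=T[:3,:3]
    q=cv2.undistortPoints(np.float64(uv).reshape(-1,1,2),K(i),np.array(i["dist_coeffs"])).reshape(-1,2)
    return -R.T@T[:3,3], np.c_[q,np.ones(len(q))], R
def onplane(n,uv,z):
    c,q,R=rays(n,uv); d=q@R; return c+d*((z-c[2])/d[:,2])[:,None]
def cloud(n,d):
    uv=np.stack(np.meshgrid(np.arange(640),np.arange(400)),-1).reshape(-1,2)
    c,q,R=rays(n,uv); return (c+(q*d.reshape(-1,1))@R).reshape(400,640,3)
def rect(n,mask,z,k=1):
    """largest k contours -> centre, length,width, yaw of long axis"""
    out=[]
    for c in cv2.findContours(mask,cv2.RETR_EXTERNAL,cv2.CHAIN_APPROX_NONE)[0]:
        if cv2.contourArea(c)<60: continue
        P=onplane(n,c.reshape(-1,2),z)[:,:2]
        (x,y),(w,h),a=cv2.minAreaRect(np.float32(P*1000)); 
        if w<h: w,h,a=h,w,a+90
        out.append((x,y,w,h,(a+90)%180-90,c.reshape(-1,2).mean(0).round()))
    return out
E
python3 - <<'E'
from h import *
p=cv2.imread("pics/top0.png"); d=np.load("top_d.npy"); W=cloud("top",d); z=W[...,2]
for u,v in [(185,233),(195,240),(224,232),(273,238),(320,234),(184,169),(207,165),(219,165),(232,164),(257,162),(282,160),(305,158),(250,250),(345,125),(360,170),(345,220),(400,150),(450,150),(520,150),(400,80)]:
    print(u,v,W[v,u].round(3),p[v,u])
m=((z>.012)&(z<.03)).astype(np.uint8)*255; m[:205]=0;m[250:]=0;m[:,:170]=0;m[:,332:]=0
for r in rect("top",m,.02): print("bar",np.round(r[:5],1),r[5])
hsv=cv2.cvtColor(p,cv2.COLOR_BGR2HSV)
for u,v in[(185,233),(250,250),(207,165),(219,165)]:print(hsv[v,u])
g=p[130:260,165:345]; cv2.imwrite("pics/crop0.png",cv2.resize(g,None,fx=4.4,fy=4.4,interpolation=cv2.INTER_CUBIC))
E
```

```text
185 233 [0.443 0.253 0.02 ] [119 163 204]
195 240 [ 0.424  0.228 -0.004] [ 85 102 119]
224 232 [0.449 0.14  0.015] [118 163 204]
273 238 [ 0.435 -0.005  0.016] [126 174 217]
320 234 [ 0.45  -0.144  0.021] [104 144 180]
184 169 [0.628 0.258 0.049] [115 159 199]
207 165 [0.646 0.197 0.028] [ 71 103 149]
219 165 [0.65  0.164 0.013] [51 68 97]
232 164 [0.65  0.122 0.032] [ 72 104 150]
257 162 [0.659 0.049 0.029] [ 70 101 146]
282 160 [ 0.668 -0.025  0.024] [ 70 102 145]
305 158 [ 0.68  -0.093  0.004] [ 59  82 116]
250 250 [ 0.398  0.063 -0.001] [ 92 111 130]
345 125 [ 0.778 -0.211  0.033] [ 89  99 100]
360 170 [ 0.586 -0.225  0.346] [149 162 174]
345 220 [ 0.469 -0.193  0.343] [122 134 137]
400 150 [ 0.519 -0.219  0.862] [69 84 61]
450 150 [ 0.518 -0.276  0.872] [67 81 58]
520 150 [ 0.522 -0.363  0.864] [67 80 57]
400 80 [ 0.606 -0.218  0.864] [66 79 56]
bar [ 448.7 -143.8   84.1   27.2   19.7] [320. 234.]
bar [444.3 253.  108.5  29.3  19.6] [185. 233.]
bar [458.2  -6.2 112.4  26.5   2. ] [273. 230.]
bar [455.9 141.8 122.   28.1  13.7] [223. 229.]
[ 16 106 204]
[ 15  75 130]
[ 12 133 149]
[ 11 121  97]
```

View pics/crop0.png

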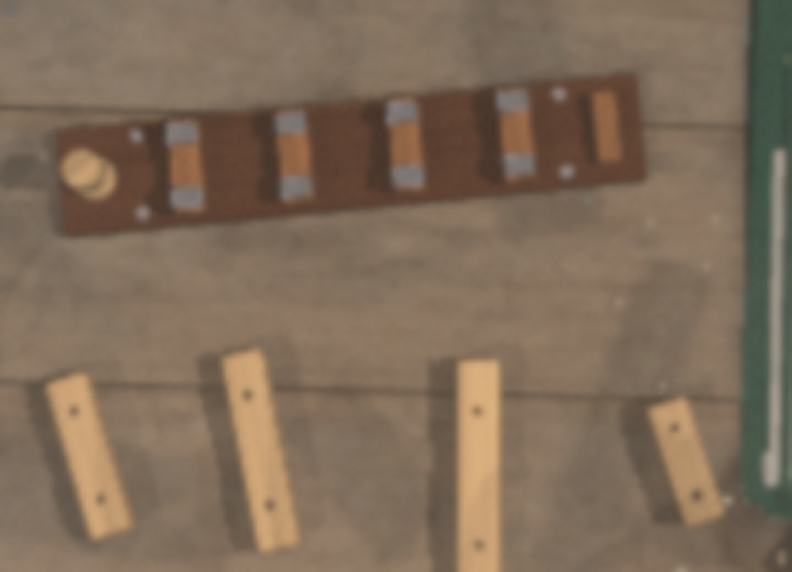

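```bash
cat >> h.py <<'E'
def up(p,s=4): return cv2.resize(p,None,fx=s,fy=s,interpolation=cv2.INTER_CUBIC)
def bars(n,p,roi,z=.02,s=4,vmin=150,smin=88):
    u0,v0,u1,v1=roi; h=cv2.cvtColor(up(p[v0:v1,u0:u1],s),cv2.COLOR_BGR2HSV)
    m=((h[...,2]>vmin)&(h[...,1]>smin)).astype(np.uint8)*255
    m=cv2.morphologyEx(m,cv2.MORPH_OPEN,np.ones((7,7))); m=cv2.morphologyEx(m,cv2.MORPH_CLOSE,np.ones((11,11)))
    out=[]
    for c in cv2.findContours(m,cv2.RETR_EXTERNAL,cv2.CHAIN_APPROX_NONE)[0]:
        if cv2.contourArea(c)<1500: continue
        uv=(c.reshape(-1,2)+.5)/s-.5+[u0,v0]
        P=onplane(n,uv,z)[:,:2]*1000
        (x,y),(w,hh),a=cv2.minAreaRect(np.float32(P))
        if w<hh: w,hh,a=hh,w,a+90
        out.append([x,y,w,hh,(a+90)%180-90,*uv.mean(0)])
    return np.round(out,1)
E
python3 - <<'E'
from h import *
p=cv2.imread("pics/top0.png"); 
print("top",bars("top",p,(165,200,333,275)))
q=cv2.imread("pics/scene0.png")
print("scene",bars("scene",q,(240,205,400,335)))
# felts
s=4; u0,v0,u1,v1=195,145,292,182
I=up(p[v0:v1,u0:u1],s).astype(int)
m=((I[...,0]>92)&(I[...,2]-I[...,0]<40)).astype(np.uint8)*255
m=cv2.morphologyEx(m,cv2.MORPH_OPEN,np.ones((5,5)))
n,l,st,c=cv2.connectedComponentsWithStats(m)
for i in range(1,n):
    if st[i,4]>100:
        uv=(c[i]+.5)/s-.5+[u0,v0]; print("felt",st[i,2:],uv.round(1),onplane("top",[uv],.03)[0,:2].round(4)*1000)
# rail
I=cv2.cvtColor(up(p[140:190,170:320],s),cv2.COLOR_BGR2HSV)
m=((I[...,2]<120)&(I[...,1]>100)).astype(np.uint8)*255
m=cv2.morphologyEx(m,cv2.MORPH_CLOSE,np.ones((45,45)));m=cv2.morphologyEx(m,cv2.MORPH_OPEN,np.ones((45,45)))
for c in cv2.findContours(m,cv2.RETR_EXTERNAL,cv2.CHAIN_APPROX_NONE)[0]:
    print("rail",cv2.minAreaRect(np.float32(onplane("top",(c.reshape(-1,2)+.5)/s-.5+[170,140],.012)[:,:2]*1000)))
W=cloud("top",np.load("top_d.npy"))
for lo,hi in((.02,.08),(.08,.3),(.3,.4),(.4,.6),(.6,.8),(.8,1.2)):
    k=(W[...,2]>lo)&(W[...,2]<hi)&(W[...,0]>.35)&(W[...,0]<.9)&(W[...,1]>-.45)&(W[...,1]<.3)
    P=W[k]
    if len(P)>20: print(lo,hi,len(P),"min",P.min(0).round(3),"p1",np.percentile(P,2,axis=0).round(3),"p99",np.percentile(P,98,axis=0).round(3),P.max(0).round(3))
E
```

```text
top [[ 448.9 -146.    83.    27.5   19.6  320.6  234.3]
 [ 443.1  253.2  110.9   29.7   19.2  184.9  233.2]
 [ 433.6   -7.4  161.3   29.6    2.   273.6  238.4]
 [ 448.6  139.4  136.6   29.8   13.6  223.9  232.3]]
scene [[ 441.2  256.3  109.7   28.4   19.   284.3  314.2]
 [ 447.7  142.8  135.1   30.4   13.1  308.6  280.1]
 [ 432.4   -1.8  159.6   34.6    2.   343.3  246.6]
 [ 447.6 -142.8   82.8   29.8   19.8  359.1  216.8]]
felt [ 195   38 5661] [214.5 148.6] [695.7 176.2]
felt [  56   22 1056] [250.8 147.1] [703.5  68.9]
felt [ 58  20 766] [265.7 146.5] [706.6  24.7]
felt [ 26  18 419] [281.  152.5] [689.5 -21.6]
felt [ 26  22 464] [255.6 154.9] [680.2  53.7]
felt [ 25  19 423] [230.6 157.5] [670.3 127.4]
felt [ 27  19 449] [205.7 159.8] [661.2 200.8]
felt [ 26  19 435] [282.4 166.7] [646.6 -27.3]
felt [ 28  20 479] [257.3 169.5] [636.3  47.1]
felt [ 26  21 449] [231.6 171.9] [626.8 122.9]
felt [ 28  19 485] [207.  174.4] [617.4 194.8]
felt [ 15  11 133] [251.3 180.3] [603.4  63.7]
felt [ 37   9 241] [234.8 180.3] [601.8 112.2]
felt [ 22  10 169] [242.9 180.1] [603.3  88.3]
rail ((653.0368041992188, 86.97437286376953), (73.94913482666016, 395.1575927734375), 7.184804916381836)
0.02 0.08 4733 min [ 0.351 -0.397  0.02 ] p1 [ 0.366 -0.335  0.02 ] p99 [0.88  0.269 0.071] [0.898 0.3   0.08 ]
0.08 0.3 3080 min [ 0.659 -0.274  0.08 ] p1 [ 0.703 -0.266  0.085] p99 [0.897 0.295 0.298] [0.9 0.3 0.3]
0.3 0.4 6578 min [ 0.412 -0.409  0.3  ] p1 [ 0.415 -0.358  0.308] p99 [0.886 0.28  0.392] [0.9 0.3 0.4]
0.4 0.6 2838 min [ 0.46  -0.425  0.4  ] p1 [ 0.467 -0.414  0.403] p99 [0.892 0.274 0.572] [0.9   0.292 0.6  ]
0.6 0.8 2622 min [ 0.408 -0.334  0.6  ] p1 [ 0.414 -0.326  0.604] p99 [ 0.794 -0.197  0.792] [ 0.824 -0.196  0.799]
0.8 1.2 38799 min [ 0.453 -0.428  0.8  ] p1 [ 0.459 -0.386  0.821] p99 [0.701 0.071 1.109] [0.737 0.08  1.129]
```

```bash
python3 - <<'E'
from h import *
W=cloud("top",np.load("top_d.npy"))
for u,v in [(510,335),(520,345),(500,365),(515,385),(530,380),(470,370),(430,375),(380,385)]: print(u,v,W[v,u].round(3))
D=np.load("scene_d.npy"); S=cloud("scene",D)
# drill table in scene: points with x>.38,y in -.4..-.1
k=(S[...,0]>.38)&(S[...,0]<.8)&(S[...,1]<-.1)&(S[...,1]>-.5)
for z in np.arange(.02,.5,.03):
    P=S[k&(S[...,2]>z)&(S[...,2]<=z+.03)]
    if len(P)>5: print(z.round(2),len(P),"x",np.percentile(P[:,0],[1,99]).round(3),"ymax",np.percentile(P[:,1],[98,100]).round(3))
T=W[150:250:8,330:352:2]
for r in T[:,::3]: print([tuple(a.round(2)) for a in r])
q=cv2.imread("pics/scene0.png"); cv2.imwrite("pics/crop1.png",cv2.resize(q[190:310,180:310],None,fx=4.8,fy=4.8,interpolation=cv2.INTER_CUBIC))
E
```

```text
510 335 [ 0.247 -0.498  0.502]
520 345 [ 0.231 -0.511  0.515]
500 365 [ 0.189 -0.483  0.489]
515 385 [ 0.157 -0.504  0.504]
530 380 [ 0.168 -0.529  0.509]
470 370 [ 0.19  -0.406  0.545]
430 375 [ 0.187 -0.327  0.575]
380 385 [ 0.174 -0.237  0.599]
0.02 4497 x [0.39  0.793] ymax [-0.18  -0.117]
0.05 635 x [0.381 0.757] ymax [-0.25  -0.245]
0.08 275 x [0.677 0.759] ymax [-0.254 -0.252]
0.11 191 x [0.688 0.759] ymax [-0.264 -0.263]
0.14 216 x [0.687 0.762] ymax [-0.263 -0.262]
0.17 234 x [0.687 0.764] ymax [-0.265 -0.262]
0.2 311 x [0.688 0.786] ymax [-0.176 -0.174]
0.23 244 x [0.668 0.785] ymax [-0.218 -0.215]
0.26 397 x [0.669 0.791] ymax [-0.219 -0.215]
0.29 880 x [0.411 0.793] ymax [-0.185 -0.182]
0.32 3359 x [0.411 0.752] ymax [-0.186 -0.181]
0.35 274 x [0.53  0.759] ymax [-0.266 -0.263]
0.38 291 x [0.526 0.76 ] ymax [-0.266 -0.264]
0.41 317 x [0.528 0.762] ymax [-0.266 -0.263]
0.44 388 x [0.515 0.761] ymax [-0.265 -0.264]
0.47 513 x [0.51  0.761] ymax [-0.266 -0.262]
[(np.float64(0.71), np.float64(-0.17), np.float64(0.0)), (np.float64(0.7), np.float64(-0.19), np.float64(0.03)), (n
[... 2134 characters left out ...]
.float64(0.34))]
[(np.float64(0.46), np.float64(-0.17), np.float64(-0.0)), (np.float64(0.46), np.float64(-0.19), np.float64(0.02)), (np.float64(0.45), np.float64(-0.19), np.float64(0.34)), (np.float64(0.45), np.float64(-0.2), np.float64(0.34))]
[(np.float64(0.44), np.float64(-0.17), np.float64(-0.0)), (np.float64(0.44), np.float64(-0.19), np.float64(0.03)), (np.float64(0.43), np.float64(-0.19), np.float64(0.34)), (np.float64(0.43), np.float64(-0.2), np.float64(0.34))]
[(np.float64(0.42), np.float64(-0.18), np.float64(-0.0)), (np.float64(0.42), np.float64(-0.19), np.float64(0.0)), (np.float64(0.42), np.float64(-0.21), np.float64(0.03)), (np.float64(0.42), np.float64(-0.23), np.float64(0.03))]
```

View pics/crop1.png

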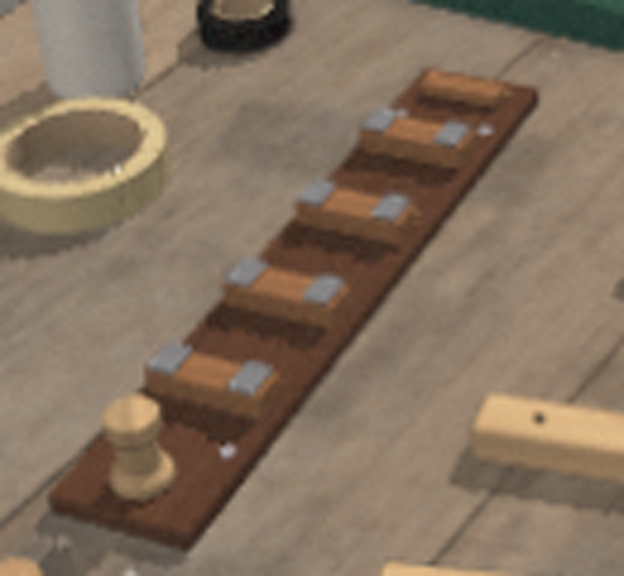

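```bash
cat >> h.py <<'E'
from scipy.spatial.transform import Rotation as Ro
def go(x,y,z,yawdeg,start=None):
    """row numbers from current pose (or start=(pos_mm,yawdeg)) to a tool-down target in mm"""
    if start is None:
        o=ctrl.get_obs(); p=o["ee_pos"]*1000; R=Ro.from_euler("xyz",o["eef_rot"])
    else: p=np.array(start[:3]); R=Ro.from_euler("xyz",[np.pi,0,np.radians(start[3])])
    G=Ro.from_euler("xyz",[np.pi,0,np.radians(yawdeg)])
    print("shift",R.inv().apply(np.array([x,y,z])-p).round(1),"turn",(R.inv()*G).as_rotvec().round(4))
E
python3 - <<'E'
from h import *
q=cv2.imread("pics/scene0.png")
s=4;u0,v0,u1,v1=205,210,282,275
I=up(q[v0:v1,u0:u1],s).astype(int)
m=((I[...,0]>110)&(I[...,2]-I[...,0]<15)).astype(np.uint8)*255
m=cv2.morphologyEx(m,cv2.MORPH_OPEN,np.ones((5,5)))
n,l,st,c=cv2.connectedComponentsWithStats(m)
for i in range(1,n):
    if 100<st[i,4]<2000:
        uv=(c[i]+.5)/s-.5+[u0,v0]; print("felt",st[i,2:],uv.round(1),onplane("scene",[uv],.03)[0,:2].round(4)*1000)
for a in [(300,-200,180,5),(433.5,-5,80,2)]: go(*a)
E
```

```text
felt [ 24  16 283] [258.6 214.3] [688.9 -20.2]
felt [ 20  15 234] [273.7 217.3] [644.1 -25.7]
felt [ 24  18 313] [245.5 229.4] [678.7  54.6]
felt [ 25  18 314] [260.9 232.6] [635.1  48.6]
felt [ 28  21 397] [230.6 246. ] [669.9 129.4]
felt [ 25  20 358] [246.9 249.7] [625.2 123.6]
felt [ 32  23 462] [214.9 264. ] [660.3 201.8]
felt [ 30  23 448] [231.6 268.2] [616.2 196.4]
shift [ 213.3 -259.    25.3] turn [-0.001   0.      0.2625]
shift [ 405.5 -396.4  125.4] turn [-1.000e-03  1.000e-04  3.149e-01]
```

Careful with the scale: shifts go in shares of 1000 mm and turns go in shares of 2 pi rad. That gives: 405.5 mm / 1000 = 0.4055, 125 mm / 1000 = 0.125, 0.315 rad / 6.2832 = 0.0501.

arm_command --plan '[[[0.213,-0.259,0.025,0,0,0.0417,-0.5],[0.213,-0.259,0.025,0,0,0.0417,-0.5],[0.213,-0.259,0.025,0,0,0.0417,-0.5],[0.213,-0.259,0.025,0,0,0.0417,-0.5],[0.213,-0.259,0.025,0,0,0.0417,-0.5],[0.213,-0.259,0.025,0,0,0.0417,-0.5],[0.4055,-0.3965,0.125,0,0,0.0501,-0.5],[0.4055,-0.3965,0.125,0,0,0.0501,-0.5],[0.4055,-0.3965,0.125,0,0,0.0501,-0.5],[0.4055,-0.3965,0.125,0,0,0.0501,-0.5],[0.4055,-0.3965,0.125,0,0,0.0501,-0.5],[0.4055,-0.3965,0.125,0,0,0.0501,-0.5]]]' --squeeze 20

```text
time_s: 1.3
ee_pos: [0.4341, -0.0029, 0.0794]
eef_rot: [-3.141, 0.001, 0.036]
force: [1.0, -0.6, 0.6]
grip_width: 0.0707
grip_force: 0.0
```

```bash
python3 - <<'E'
from h import *
print(ctrl.get_obs()); go(433.5,-5,80,2); go(433.5,-5,4,2)
E
```

```text
{'time_s': 1.3, 'qpos': array([-9.11702395e-02,  2.05271671e-01,  1.96560257e+00,  6.30107347e-05,
        9.71255740e-01,  1.44377925e+00]), 'joint_vel': array([ 0.78807918,  0.63230748, -0.37048678, -0.003065  , -0.26705815,
        0.78153677]), 'tau': array([ -3.90918061, -46.01669669, -25.25612354,   0.14855758,
         0.38753307,  -1.22512836]), 'ee_pos': array([ 0.43407918, -0.00291834,  0.07939852]), 'eef_rot': array([-3.14147300e+00,  5.26412842e-04,  3.58112952e-02]), 'force': array([ 0.96181586, -0.60112554,  0.56699189]), 'moment': array([-0.03085167, -0.02628196, -0.03340669]), 'grip_force': 0.0, 'grip_width': 0.07071450807723423}
shift [-0.7  2.1 -0.6] turn [-0.0001  0.0005  0.0009]
shift [-0.6  2.1 75.4] turn [-0.0001  0.0005  0.0009]
```

To row units: 76 mm / 1000 = 0.076, 40 mm / 1000 = 0.04.

arm_command --plan '[[[0,0,0.04,0,0,0,-0.5],[0,0,0.076,0,0,0,-0.5],[0,0,0.076,0,0,0,-0.5],[0,0,0.076,0,0,0,-0.5],[0,0,0.076,0,0,0,1],[0,0,0.076,0,0,0,1],[0,0,0.076,0,0,0,1],[0,0,0.076,0,0,0,1],[0,0,0.076,0,0,0,1],[0,0,0.076,0,0,0,1]]]'

```text
time_s: 2.3
ee_pos: [0.4336, -0.0053, 0.0045]
eef_rot: [3.141, -0.0, 0.035]
force: [-0.5, -0.3, 0.6]
grip_width: 0.0279
grip_force: 20.0
```

```bash
python3 - <<'E'
from h import *
go(433.5,-5,120,2); go(638.7,199.8,90,7.3)
go(638.7,199.8,90,7.3,(433.5,-5,4,2)); go(638.7,199.8,36,7.3,(638.7,199.8,90,7.3))
p,_=cams.camera("top"); print(bars("top",p,(165,200,333,275)))
E
```

```text
shift [-1.000e-01 -3.000e-01 -1.155e+02] turn [ 0.0001 -0.0002 -0.    ]
shift [ 212.1 -197.8  -85.4] turn [ 0.0001 -0.0002 -0.0925]
shift [ 212.2 -197.5  -86. ] turn [ 0.      0.     -0.0925]
shift [ 0. -0. 54.] turn [0. 0. 0.]
[[ 448.6 -146.3   83.2   28.2   19.7  320.7  234.4]
 [ 493.4  150.2   45.5   29.6   12.4  220.9  216.7]]
```

To row units: 212 mm / 1000 = 0.212, -197.5 mm / 1000 = -0.1975, -0.0925 rad / 6.2832 = -0.0147.

arm_command --plan '[[[0,0,-0.05,0,0,0,1],[0,0,-0.1,0,0,0,1],[0.212,-0.1975,-0.096,0,0,-0.0147,1],[0.212,-0.1975,-0.096,0,0,-0.0147,1],[0.212,-0.1975,-0.096,0,0,-0.0147,1],[0.212,-0.1975,-0.096,0,0,-0.0147,1],[0.212,-0.1975,-0.096,0,0,-0.0147,1],[0.212,-0.1975,-0.096,0,0,-0.0147,1],[0.212,-0.1975,-0.096,0,0,-0.0147,1],[0.212,-0.1975,-0.096,0,0,-0.0147,1],[0.212,-0.1975,-0.06,0,0,-0.0147,1],[0.212,-0.1975,-0.06,0,0,-0.0147,1]]]'

```text
time_s: 3.55
ee_pos: [0.6359, 0.198, 0.0606]
eef_rot: [3.141, 0.007, 0.126]
force: [-0.9, 1.1, -1.3]
grip_width: 0.0279
grip_force: 20.0
```

```bash
python3 - <<'E'
from h import *
go(638.7,199.8,64,7.3); print(ctrl.get_obs()["ee_pos"])
p,d=cams.camera("scene"); cv2.imwrite("pics/s1.png",cv2.resize(p[170:340,170:390],None,fx=3.5,fy=3.5,interpolation=cv2.INTER_CUBIC))
E
```

```text
shift [ 3.  -1.4 -3.4] turn [ 0.0009  0.007  -0.001 ]
[0.63589415 0.19798619 0.06059855]
```

View pics/s1.png

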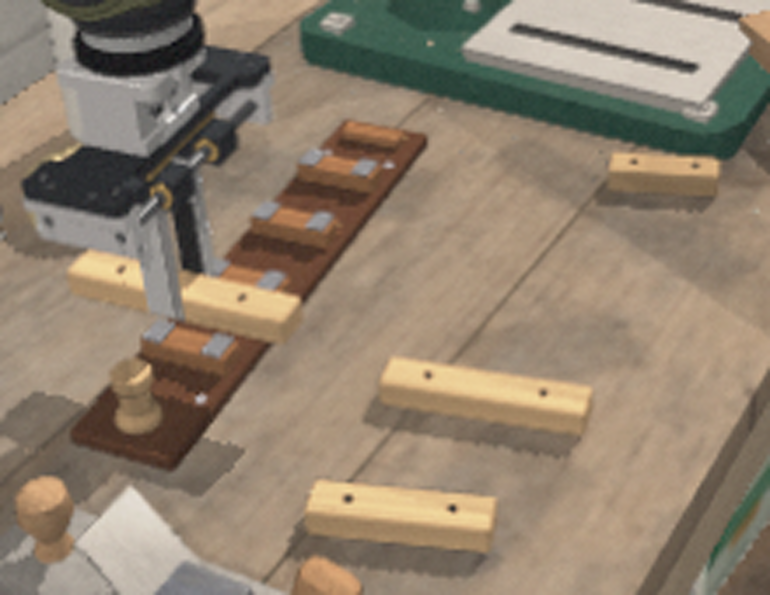

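To row units: 29 mm / 1000 = 0.029, 15 mm / 1000 = 0.015.

arm_command --plan '[[[0,0,0,0,0,0,1],[0,0,0,0,0,0,1],[0,0,0.015,0,0,0,1],[0,0,0.029,0,0,0,1],[0,0,0.029,0,0,0,1],[0,0,0.029,0,0,0,1]]]'

```text
time_s: 4.2
ee_pos: [0.6381, 0.1994, 0.0343]
eef_rot: [3.141, 0.002, 0.127]
force: [0.5, 0.1, -0.5]
grip_width: 0.0279
grip_force: 20.0
```

```bash
python3 - <<'E'
from h import *
o=ctrl.get_obs();print(o["ee_pos"],o["force"],o["grip_width"]); go(638.7,199.8,34.5,7.3)
E
```

```text
[0.63806936 0.19941642 0.03427962] [ 0.49158366  0.08883833 -0.51798438] 0.0278577562010125
shift [ 0.7 -0.3 -0.2] turn [ 0.0002  0.0016 -0.0001]
```

```bash
python3 - <<'E'
from h import *
go(448,141,90,13.4,(638.7,199.8,35,7.3)); go(448,141,4,13.4,(638.7,199.8,35,7.3))
E
```

```text
shift [-196.6   34.1  -55. ] turn [ 0.      0.     -0.1065]
shift [-196.6   34.1   31. ] turn [ 0.      0.     -0.1065]
```

To row units: -80 mm / 1000 = -0.08, -40 mm / 1000 = -0.04.

arm_command --plan '[[[0,0,0,0,0,0,-0.05],[0,0,0,0,0,0,-0.05],[0,0,0,0,0,0,-0.05],[0,0,-0.04,0,0,0,-0.05],[0,0,-0.08,0,0,0,-0.05],[0,0,-0.08,0,0,0,-0.05]]]'

```text
time_s: 4.8
ee_pos: [0.6409, 0.2001, 0.1218]
eef_rot: [-3.14, -0.009, 0.127]
force: [0.6, -0.1, 0.5]
grip_width: 0.0496
grip_force: 0.0
```

To row units: -196.6 mm / 1000 = -0.1966, 34 mm / 1000 = 0.034, -0.1065 rad / 6.2832 = -0.017.

arm_command --plan '[[[-0.1966,0.034,0.025,0,0,-0.017,-0.4],[-0.1966,0.034,0.025,0,0,-0.017,-0.4],[-0.1966,0.034,0.025,0,0,-0.017,-0.4],[-0.1966,0.034,0.025,0,0,-0.017,-0.4],[-0.1966,0.034,0.025,0,0,-0.017,-0.4],[-0.1966,0.034,0.025,0,0,-0.017,-0.4],[-0.1966,0.034,0.025,0,0,-0.017,-0.4]]]'

```text
time_s: 5.5
ee_pos: [0.4492, 0.1412, 0.091]
eef_rot: [3.142, -0.002, 0.234]
force: [0.3, -0.1, -0.3]
grip_width: 0.0651
grip_force: 0.0
```

```bash
python3 - <<'E'
from h import *
print(ctrl.get_obs()["ee_pos"])
p,_=cams.camera("top");cv2.imwrite("pics/t1.png",p)
q,_=cams.camera("scene");cv2.imwrite("pics/sc1.png",q)
print(bars("top",p,(165,120,240,185),z=.05)); print(bars("scene",q,(190,240,275,295),z=.05))
cv2.imwrite("pics/c2.png",np.hstack([cv2.resize(p[130:190,170:240],(400,343),interpolation=cv2.INTER_CUBIC),cv2.resize(q[235:295,190:260],(400,343),interpolation=cv2.INTER_CUBIC)]))
go(648.2,125.8,100,7.3,(448,141,4,13.4));go(657.7,50.6,100,7.3,(442,254.7,4,19.1))
E
```

```text
[0.44921585 0.14117984 0.09101933]
[[650.7 200.7 136.1  31.2   7.3 204.1 162.4]]
[[637.1 206.2 163.   36.2   7.4 221.8 260.9]]
shift [191.2  61.2 -96. ] turn [ 0.     -0.      0.1065]
shift [137.  263.4 -96. ] turn [-0.     -0.      0.2059]
```

View pics/c2.png

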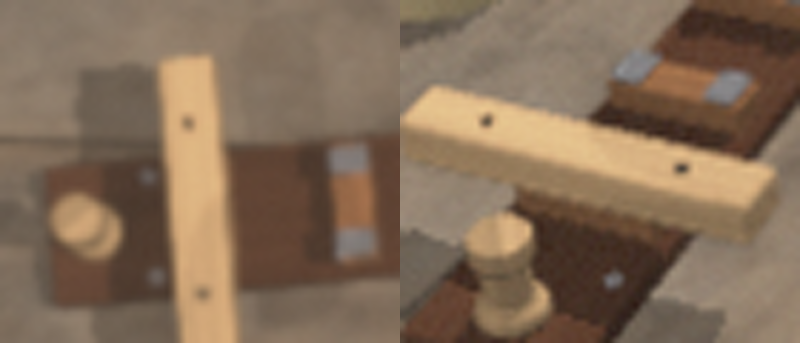

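To row units: 86 mm / 1000 = 0.086, 45 mm / 1000 = 0.045.

arm_command --plan '[[[0,0,0.045,0,0,0,-0.4],[0,0,0.086,0,0,0,-0.4],[0,0,0.086,0,0,0,-0.4],[0,0,0.086,0,0,0,-0.4],[0,0,0.086,0,0,0,1],[0,0,0.086,0,0,0,1],[0,0,0.086,0,0,0,1],[0,0,0.086,0,0,0,1],[0,0,0.086,0,0,0,1]]]'

```text
time_s: 6.5
ee_pos: [0.4479, 0.1409, 0.0046]
eef_rot: [3.142, -0.0, 0.234]
force: [-0.1, 0.1, 1.2]
grip_width: 0.029
grip_force: 0.3
```

To row units: 191 mm / 1000 = 0.191, -96 mm / 1000 = -0.096, 0.1065 rad / 6.2832 = 0.017.

arm_command --plan '[[[0,0,-0.05,0,0,0,1],[0,0,-0.096,0,0,0,1],[0.191,0.061,-0.096,0,0,0.017,1],[0.191,0.061,-0.096,0,0,0.017,1],[0.191,0.061,-0.096,0,0,0.017,1],[0.191,0.061,-0.096,0,0,0.017,1],[0.191,0.061,-0.096,0,0,0.017,1],[0.191,0.061,-0.096,0,0,0.017,1],[0.191,0.061,-0.096,0,0,0.017,1],[0.191,0.061,-0.06,0,0,0.017,1],[0.191,0.061,-0.06,0,0,0.017,1],[0.191,0.061,-0.06,0,0,0.017,1]]]'

```text
time_s: 7.7
ee_pos: [0.6471, 0.126, 0.0653]
eef_rot: [-3.142, 0.001, 0.128]
force: [-0.3, 0.4, -0.1]
grip_width: 0.0281
grip_force: 20.0
```

To row units: 29 mm / 1000 = 0.029, 15 mm / 1000 = 0.015.

arm_command --plan '[[[0,0,0,0,0,0,1],[0,0,0.015,0,0,0,1],[0,0,0.029,0,0,0,1],[0,0,0.029,0,0,0,1],[0,0,0.029,0,0,0,1],[0,0,0.029,0,0,0,1]]]'

```text
time_s: 8.3
ee_pos: [0.6475, 0.1257, 0.0348]
eef_rot: [-3.142, 0.001, 0.127]
force: [-0.6, 0.1, -0.1]
grip_width: 0.028
grip_force: 20.0
```

To row units: -80 mm / 1000 = -0.08, -40 mm / 1000 = -0.04.

arm_command --plan '[[[0,0,0,0,0,0,-0.05],[0,0,0,0,0,0,-0.05],[0,0,0,0,0,0,-0.05],[0,0,-0.04,0,0,0,-0.05],[0,0,-0.08,0,0,0,-0.05],[0,0,-0.08,0,0,0,-0.05]]]'

```text
time_s: 8.9
ee_pos: [0.6502, 0.1261, 0.1217]
eef_rot: [-3.141, -0.009, 0.127]
force: [-0.3, 0.3, 0.0]
grip_width: 0.0496
grip_force: 0.0
```

```bash
python3 - <<'E'
from h import *
go(442,254.7,90,19.1,(648.2,125.8,115,7.3)); go(442,254.7,4,19.1,(648.2,125.8,115,7.3))
W=cloud("top",np.load("top_d.npy"))
k=(W[...,0]>.33)&(W[...,0]<.6)&(W[...,1]>.28)&(W[...,1]<.42)
for z in(.02,.05,.1,.15,.2,.3):
    P=W[k&(W[...,2]>z)]
    if len(P)>3: print(z,len(P),P.min(0).round(3),P.max(0).round(3))
E
```

```text
shift [-188.2 -154.1   25. ] turn [ 0.      0.     -0.2059]
shift [-188.2 -154.1  111. ] turn [ 0.      0.     -0.2059]
0.02 1596 [0.39  0.281 0.02 ] [0.6   0.41  0.101]
0.05 393 [0.39  0.354 0.05 ] [0.599 0.401 0.101]
```

To row units: -188 mm / 1000 = -0.188, -154 mm / 1000 = -0.154, -0.206 rad / 6.2832 = -0.0328.

arm_command --plan '[[[-0.188,-0.154,0.025,0,0,-0.0328,-0.3],[-0.188,-0.154,0.025,0,0,-0.0328,-0.3],[-0.188,-0.154,0.025,0,0,-0.0328,-0.3],[-0.188,-0.154,0.025,0,0,-0.0328,-0.3],[-0.188,-0.154,0.025,0,0,-0.0328,-0.3],[-0.188,-0.154,0.025,0,0,-0.0328,-0.3],[-0.188,-0.154,0.025,0,0,-0.0328,-0.3],[-0.188,-0.154,0.025,0,0,-0.0328,-0.3],[-0.188,-0.154,0.025,0,0,-0.0328,-0.3]]]'

```text
time_s: 9.8
ee_pos: [0.4426, 0.2541, 0.0904]
eef_rot: [3.142, -0.0, 0.332]
force: [0.2, 0.5, -0.5]
grip_width: 0.0611
grip_force: 0.0
```

To row units: 84 mm / 1000 = 0.084, 45 mm / 1000 = 0.045.

arm_command --plan '[[[0,0,0.045,0,0,0,-0.3],[0,0,0.084,0,0,0,-0.3],[0,0,0.084,0,0,0,-0.3],[0,0,0.084,0,0,0,-0.3],[0,0,0.084,0,0,0,1],[0,0,0.084,0,0,0,1],[0,0,0.084,0,0,0,1],[0,0,0.084,0,0,0,1],[0,0,0.084,0,0,0,1],[0,0,0.084,0,0,0,1]]]'

```text
time_s: 10.8
ee_pos: [0.4419, 0.2547, 0.0068]
eef_rot: [3.142, -0.0, 0.333]
force: [-0.5, -1.3, 5.5]
grip_width: 0.028
grip_force: 20.0
```

To row units: 263.5 mm / 1000 = 0.2635, 137 mm / 1000 = 0.137, 0.206 rad / 6.2832 = 0.0328.

arm_command --plan '[[[0,0,-0.05,0,0,0,1],[0,0,-0.094,0,0,0,1],[0.137,0.2635,-0.094,0,0,0.0328,1],[0.137,0.2635,-0.094,0,0,0.0328,1],[0.137,0.2635,-0.094,0,0,0.0328,1],[0.137,0.2635,-0.094,0,0,0.0328,1],[0.137,0.2635,-0.094,0,0,0.0328,1],[0.137,0.2635,-0.094,0,0,0.0328,1],[0.137,0.2635,-0.094,0,0,0.0328,1],[0.137,0.2635,-0.094,0,0,0.0328,1],[0.137,0.2635,-0.06,0,0,0.0328,1],[0.137,0.2635,-0.06,0,0,0.0328,1]]]'

```text
time_s: 12.0
ee_pos: [0.6546, 0.0516, 0.0626]
eef_rot: [-3.141, 0.007, 0.129]
force: [-0.8, -0.8, -1.8]
grip_width: 0.0277
grip_force: 20.0
```

To row units: 29 mm / 1000 = 0.029, 15 mm / 1000 = 0.015.

arm_command --plan '[[[0,0,0,0,0,0,1],[0,0,0.015,0,0,0,1],[0,0,0.029,0,0,0,1],[0,0,0.029,0,0,0,1],[0,0,0.029,0,0,0,1],[0,0,0.029,0,0,0,1]]]'

```text
time_s: 12.6
ee_pos: [0.6573, 0.0505, 0.0372]
eef_rot: [-3.142, 0.0, 0.127]
force: [0.4, 0.1, -1.3]
grip_width: 0.0281
grip_force: 20.0
```

arm_command --plan '[[[0,0,0,0,0,0,-0.05],[0,0,0,0,0,0,-0.05],[0,0,0,0,0,0,-0.05],[0,0,-0.04,0,0,0,-0.05],[0,0,-0.083,0,0,0,-0.05],[0,0,-0.083,0,0,0,-0.05]]]'

```text
time_s: 13.2
ee_pos: [0.6599, 0.0506, 0.1271]
eef_rot: [3.141, -0.01, 0.127]
force: [-0.4, 0.7, 0.7]
grip_width: 0.0496
grip_force: 0.0
```

```bash
python3 - <<'E'
from h import *
go(430,-60,100,19.7,(657.7,50.6,120,7.3)); go(457.6,-111.4,70,19.7,(430,-60,100,19.7))
print(ctrl.get_obs()["ee_pos"],ctrl.get_obs()["qpos"].round(2))
p,d=cams.camera("top");cv2.imwrite("pics/t2.png",p);np.save("t2.npy",d)
q,d2=cams.camera("scene");cv2.imwrite("pics/sc2.png",q)
for nm,I,dd in(("top",p,d),("scene",q,d2)):
    W=cloud(nm,dd); m=(W[...,0]>.5)&(W[...,0]<.8)&(W[...,1]>-.08)&(W[...,1]<.2)&(W[...,2]>.15)
    for z in np.arange(.2,.5,.03):
        P=W[m&(W[...,2]>z)&(W[...,2]<z+.03)]
        if len(P)>5: print(nm,z.round(2),len(P),P.min(0).round(3),P.max(0).round(3))
E
```

```text
shift [-239.9   80.8   20. ] turn [ 0.      0.     -0.2164]
shift [ 8.7 57.7 30. ] turn [0. 0. 0.]
[0.65991259 0.0505663  0.12710279] [0.02 0.61 1.26 0.   1.26 1.46]
top 0.2 6 [ 0.631 -0.029  0.221] [0.665 0.009 0.229]
top 0.23 66 [ 0.631 -0.039  0.231] [0.695 0.048 0.26 ]
top 0.26 384 [ 0.633 -0.037  0.261] [0.701 0.112 0.273]
top 0.29 46 [0.622 0.029 0.303] [0.636 0.089 0.32 ]
top 0.32 80 [0.621 0.028 0.32 ] [0.635 0.08  0.35 ]
top 0.35 40 [ 0.601 -0.004  0.35 ] [0.627 0.093 0.38 ]
top 0.38 217 [ 0.54  -0.008  0.382] [0.694 0.093 0.41 ]
top 0.41 1550 [ 0.54  -0.009  0.41 ] [0.695 0.11  0.44 ]
top 0.44 1011 [ 0.502 -0.011  0.44 ] [0.658 0.107 0.47 ]
top 0.47 1318 [ 0.5  -0.01  0.47] [0.583 0.106 0.5  ]
scene 0.2 225 [ 0.613 -0.032  0.2  ] [0.681 0.137 0.23 ]
scene 0.23 737 [ 0.612 -0.038  0.23 ] [0.681 0.145 0.26 ]
scene 0.26 792 [ 0.613 -0.04   0.26 ] [0.683 0.145 0.29 ]
scene 0.29 463 [0.618 0.022 0.29 ] [0.69  0.098 0.32 ]
scene 0.32 424 [0.62  0.022 0.32 ] [0.694 0.089 0.35 ]
scene 0.35 373 [0.527 0.025 0.351] [0.69  0.115 0.38 ]
scene 0.38 1048 [0.5   0.045 0.38 ] [0.694 0.115 0.41 ]
scene 0.41 1199 [0.5  0.   0.41] [0.691 0.115 0.44 ]
scene 0.44 688 [0.5  0.01 0.44] [0.637 0.111 0.47 ]
scene 0.47 387 [0.5   0.031 0.47 ] [0.572 0.107 0.499]
```

View pics/sc2.png

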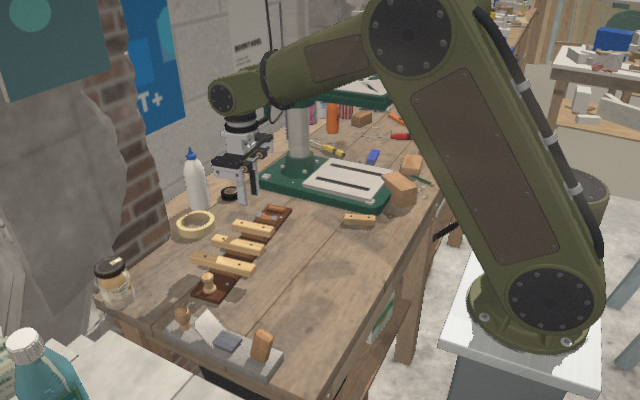

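To row units: -240 mm / 1000 = -0.24, 81 mm / 1000 = 0.081, -0.2165 rad / 6.2832 = -0.0345.

arm_command --plan '[[[-0.24,0.081,0.02,0,0,-0.0345,-0.5],[-0.24,0.081,0.02,0,0,-0.0345,-0.5],[-0.24,0.081,0.02,0,0,-0.0345,-0.5],[-0.24,0.081,0.02,0,0,-0.0345,-0.5],[-0.24,0.081,0.02,0,0,-0.0345,-0.5],[-0.24,0.081,0.02,0,0,-0.0345,-0.5],[-0.24,0.081,0.02,0,0,-0.0345,-0.5],[-0.24,0.081,0.02,0,0,-0.0345,-0.5],[-0.24,0.081,0.02,0,0,-0.0345,-0.5],[-0.24,0.081,0.02,0,0,-0.0345,-0.5]]]'

```text
time_s: 14.3
ee_pos: [0.4302, -0.06, 0.1002]
eef_rot: [-3.141, 0.0, 0.345]
force: [-0.5, 0.1, -0.3]
grip_width: 0.0702
grip_force: 0.0
```

To row units: 71 mm / 1000 = 0.071, 40 mm / 1000 = 0.04, -0.15 rad / 6.2832 = -0.0239.

arm_command --plan '[[[0,0,0,-0.0239,0,0,-0.5],[0,0,0,-0.0239,0,0,-0.5],[-0.005,0.071,0.04,-0.0239,0,0,-0.5],[-0.005,0.071,0.04,-0.0239,0,0,-0.5],[-0.005,0.071,0.04,-0.0239,0,0,-0.5],[-0.005,0.071,0.04,-0.0239,0,0,-0.5]]]'

```text
time_s: 14.9
ee_pos: [0.4488, -0.1289, 0.0601]
eef_rot: [2.994, 0.001, 0.343]
force: [-0.1, -0.1, 0.5]
grip_width: 0.0704
grip_force: 0.0
```

```bash
python3 - <<'E'
from h import *
o=ctrl.get_obs();print(o["ee_pos"],o["eef_rot"],o["force"])
q,d2=cams.camera("scene");cv2.imwrite("pics/sc3.png",q[50:300,220:470].repeat(2,0).repeat(2,1))
E
```

```text
[ 0.44880812 -0.12886248  0.06014064] [2.99357768e+00 6.90798478e-04 3.42893306e-01] [-0.07636617 -0.14338533  0.4801132 ]
```

View pics/sc3.png

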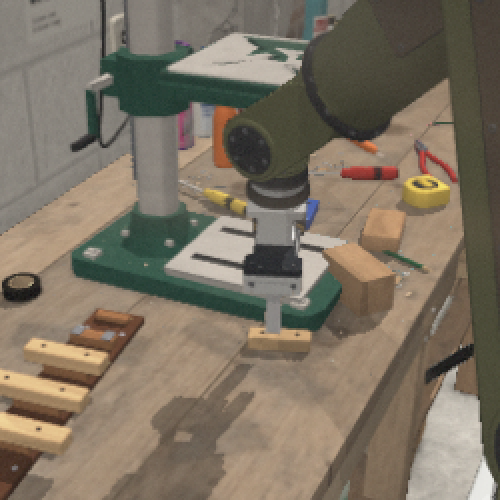

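To row units: -72 mm / 1000 = -0.072, 50.4 mm / 1000 = 0.0504.

arm_command --plan '[[[0,-0.004,0.025,0,0,0,-0.5],[0,-0.0076,0.0504,0,0,0,-0.5],[0,-0.0076,0.0504,0,0,0,-0.5],[0,-0.015,0.0492,0,0,0,-0.5],[0,-0.025,0.0477,0,0,0,-0.5],[0,-0.037,0.0459,0,0,0,-0.5],[0,-0.049,0.0441,0,0,0,-0.5],[0,-0.061,0.0423,0,0,0,-0.5],[0,-0.072,0.0407,0,0,0,-0.5],[0,-0.072,0.0407,0,0,0,-0.5]]]'

```text
time_s: 15.95
ee_pos: [0.4265, -0.0663, 0.0095]
eef_rot: [2.992, 0.0, 0.345]
force: [0.7, -0.1, -0.1]
grip_width: 0.0704
grip_force: 0.0
```

To row units: -90 mm / 1000 = -0.09, -64 mm / 1000 = -0.064, 0.15 rad / 6.2832 = 0.0239.

arm_command --plan '[[[0,0.011,-0.034,0,0,0,-0.5],[0,0.015,-0.064,0.0239,0,0,-0.5],[0,0.015,-0.064,0.0239,0,0,-0.5],[-0.09,0.015,-0.064,0.0239,0,0,-0.5],[-0.09,0.015,-0.064,0.0239,0,0,-0.5],[-0.09,0.015,-0.064,0.0239,0,0,-0.5]]]'

```text
time_s: 16.55
ee_pos: [0.3405, -0.1035, 0.074]
eef_rot: [3.141, 0.002, 0.341]
force: [0.9, -1.0, 0.1]
grip_width: 0.0703
grip_force: 0.0
```

```bash
python3 - <<'E'
from h import *
o=ctrl.get_obs();print(o["ee_pos"],o["eef_rot"],o["force"])
q,_=cams.camera("scene");cv2.imwrite("pics/sc4.png",q);p,_=cams.camera("top");cv2.imwrite("pics/t4.png",p)
print(bars("top",p,(240,200,333,265)));print(bars("scene",q,(310,205,400,290)))
cv2.imwrite("pics/c4.png",cv2.resize(q[190:340,190:400],None,fx=3.5,fy=3.5,interpolation=cv2.INTER_CUBIC))
E
```

```text
[ 0.34053078 -0.10345014  0.07397018] [3.14147324e+00 2.46155914e-03 3.41295323e-01] [ 0.92172887 -0.95568624  0.12621277]
[[426.7 -85.5  83.5  27.3  21.6 300.  241.2]]
[[425.2 -82.   83.9  30.3  21.2 358.1 230.5]]
```

View pics/c4.png

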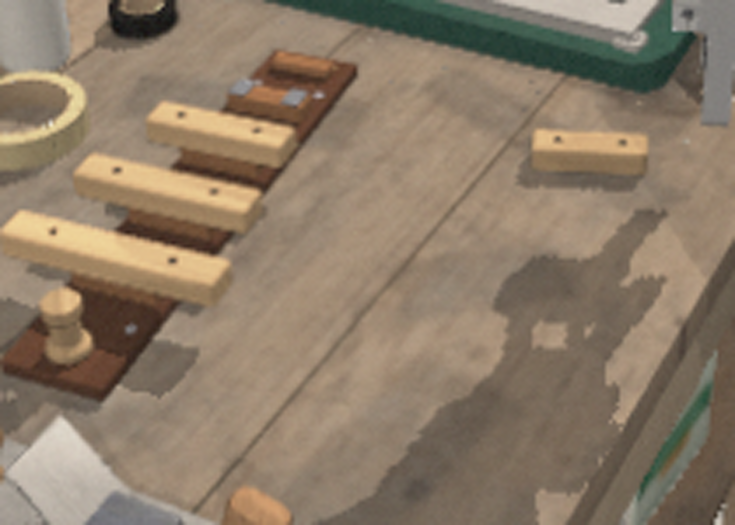

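arm_command --plan '[[[0,0,0,0,0,0,-0.5],[0,0,0,0,0,0,-0.5]]]'

```text
time_s: 16.85
ee_pos: [0.3446, -0.1027, 0.0748]
eef_rot: [3.141, 0.0, 0.344]
force: [-0.3, -0.1, -0.7]
grip_width: 0.0705
grip_force: 0.0
```

```bash
python3 - <<'E'
from h import *
print(ctrl.get_obs()["ee_pos"]); go(426,-83.7,70,21.4); go(426,-83.7,4,21.4)
go(667.4,-24.6,100,7.3,(426,-83.7,4,21.4))
E
```

```text
[ 0.34462212 -0.10271435  0.07479246]
shift [83.   9.6  4.8] turn [ 0.0002  0.0002 -0.0291]
shift [83.   9.6 70.8] turn [ 0.0002  0.0002 -0.0291]
shift [246.3  33.1 -96. ] turn [-0.     -0.      0.2461]
```

To row units: 83 mm / 1000 = 0.083, 71 mm / 1000 = 0.071, -0.029 rad / 6.2832 = -0.0046.

arm_command --plan '[[[0.083,0.0095,0.005,0,0,-0.0046,-0.5],[0.083,0.0095,0.005,0,0,-0.0046,-0.5],[0.083,0.0095,0.005,0,0,-0.0046,-0.5],[0.083,0.0095,0.005,0,0,-0.0046,-0.5],[0.083,0.0095,0.045,0,0,-0.0046,-0.5],[0.083,0.0095,0.071,0,0,-0.0046,-0.5],[0.083,0.0095,0.071,0,0,-0.0046,-0.5],[0.083,0.0095,0.071,0,0,-0.0046,-0.5],[0.083,0.0095,0.071,0,0,-0.0046,-0.5]]]'

```text
time_s: 17.75
ee_pos: [0.4251, -0.0839, 0.0044]
eef_rot: [3.141, -0.0, 0.373]
force: [0.3, 0.5, 0.1]
grip_width: 0.0704
grip_force: 0.0
```

arm_command --plan '[[[0,0,0,0,0,0,1],[0,0,0,0,0,0,1],[0,0,0,0,0,0,1],[0,0,0,0,0,0,1],[0,0,0,0,0,0,1],[0,0,0,0,0,0,1]]]'

```text
time_s: 18.35
ee_pos: [0.4254, -0.0839, 0.004]
eef_rot: [3.141, -0.0, 0.373]
force: [0.3, 0.2, 0.9]
grip_width: 0.0277
grip_force: 20.0
```

```bash
python3 - <<'E'
from h import *
o=ctrl.get_obs(); print(o["ee_pos"],o["grip_width"],o["grip_force"])
go(426,-83.7,4,21.4); go(667.4,-24.6,100,7.3); go(667.4,-24.6,64,7.3)
E
```

```text
[ 0.42537104 -0.08386591  0.00401291] 0.027687721453024814 20.00010073184967
shift [0.6 0.1 0. ] turn [ 0.0001 -0.0001 -0.0007]
shift [247.  33. -96.] turn [ 1.000e-04 -1.000e-04  2.454e-01]
shift [247.  33. -60.] turn [ 1.000e-04 -1.000e-04  2.454e-01]
```

To row units: 246.5 mm / 1000 = 0.2465, -96 mm / 1000 = -0.096, 0.2455 rad / 6.2832 = 0.0391.

arm_command --plan '[[[0,0,-0.05,0,0,0,1],[0,0,-0.096,0,0,0,1],[0.2465,0.033,-0.096,0,0,0.0391,1],[0.2465,0.033,-0.096,0,0,0.0391,1],[0.2465,0.033,-0.096,0,0,0.0391,1],[0.2465,0.033,-0.096,0,0,0.0391,1],[0.2465,0.033,-0.096,0,0,0.0391,1],[0.2465,0.033,-0.096,0,0,0.0391,1],[0.2465,0.033,-0.096,0,0,0.0391,1],[0.2465,0.033,-0.096,0,0,0.0391,1],[0.2465,0.033,-0.06,0,0,0.0391,1],[0.2465,0.033,-0.06,0,0,0.0391,1]]]'

```text
time_s: 19.55
ee_pos: [0.664, -0.0251, 0.0607]
eef_rot: [-3.14, 0.006, 0.127]
force: [0.1, -0.9, -1.0]
grip_width: 0.0278
grip_force: 20.0
```

To row units: 29 mm / 1000 = 0.029, 15 mm / 1000 = 0.015.

arm_command --plan '[[[0,0,0,0,0,0,1],[0,0,0,0,0,0,1],[0,0,0.015,0,0,0,1],[0,0,0.029,0,0,0,1],[0,0,0.029,0,0,0,1],[0,0,0.029,0,0,0,1],[0,0,0.029,0,0,0,1]]]'

```text
time_s: 20.25
ee_pos: [0.6667, -0.0248, 0.0345]
eef_rot: [-3.141, 0.001, 0.127]
force: [-0.3, -1.3, -0.8]
grip_width: 0.0278
grip_force: 20.0
```

Release, rise, back off and measure.

To row units: -250 mm / 1000 = -0.25, -90 mm / 1000 = -0.09.

arm_command --plan '[[[0,0,0,0,0,0,-0.05],[0,0,0,0,0,0,-0.05],[0,0,0,0,0,0,-0.05],[0,0,-0.04,0,0,0,-0.05],[0,0,-0.08,0,0,0,-0.05],[-0.25,0,-0.09,0,0,0,-0.05],[-0.25,0,-0.09,0,0,0,-0.05],[-0.25,0,-0.09,0,0,0,-0.05],[-0.25,0,-0.09,0,0,0,-0.05],[-0.25,0,-0.09,0,0,0,-0.05],[-0.25,0,-0.09,0,0,0,-0.05],[-0.25,0,-0.09,0,0,0,-0.05]]]'

```text
time_s: 21.45
ee_pos: [0.4192, -0.0568, 0.1259]
eef_rot: [3.141, -0.002, 0.127]
force: [0.3, -0.4, 0.8]
grip_width: 0.0495
grip_force: 0.0
```

```bash
python3 - <<'E'
from h import *
p,d=cams.camera("top");cv2.imwrite("pics/t5.png",p);q,_=cams.camera("scene");cv2.imwrite("pics/sc5.png",q)
print(bars("top",p,(190,125,300,200),z=.05,vmin=155,smin=95));print(bars("scene",q,(180,195,300,290),z=.05,vmin=160,smin=95))
P=cloud("top",d)
a=cv2.resize(p[130:205,170:320],(600,300),interpolation=cv2.INTER_CUBIC);b=cv2.resize(q[195:295,185:335],(450,300),interpolation=cv2.INTER_CUBIC)
cv2.imwrite("pics/c5.png",np.vstack([a,np.pad(b,((0,0),(0,150),(0,0)))]))
E
```

```text
[[666.9 -24.   82.6  26.7   7.1 281.1 158.7]
 [657.4  50.9 109.1  28.4   7.4 255.4 161.3]
 [649.8 126.2 133.7  28.7   7.2 229.6 163.3]
 [637.9 199.1 159.5  30.2   7.4 204.4 166.5]]
[[635.4 203.9 158.3  31.5   7.5 222.1 261.9]
 [647.5 130.4 134.1  29.5   7.6 237.3 242.2]
 [655.2  54.7 109.1  29.4   7.1 252.5 225.5]
 [664.8 -26.3  83.2  39.    6.7 266.7 209.7]]
```

View pics/c5.png

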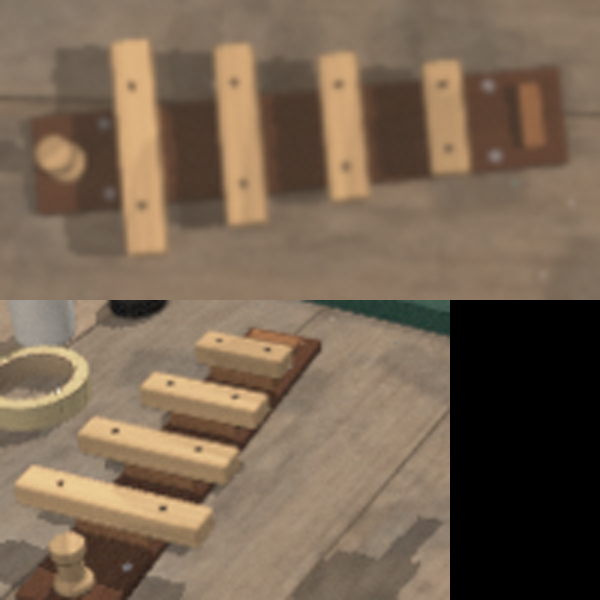

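```bash
python3 -c "
from station import ctrl
print(ctrl.hand_in())"
```

```text
the job is handed in; nothing more can be done
None
```

All four bars lie on their rests in order of length, the longest next to the post; the last top-camera picture shows each centred within about 2 mm and straight within 0.5°, and the job was handed in at about 21.5 s.

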